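# Load a stick of bag clips into the bag clipper

## Robot

A 6-joint arm with a two-finger parallel gripper is mounted at the origin on a cart in front of the work surface, level with it; the furniture and walls round the work are solid. World frame = base frame: x ahead of the robot, y to its left, z up, the work surface at z = 0. Lengths are in m, angles in rad, forces in N, time in s.
With the tool pointing down it reaches from about 0.375 to 0.975 m from the base axis. Payload 3.8 kg.
Tool frame: the origin (TCP) lies midway between the tips of the shut fingers; the grasp point (between the pads) lies 19 mm behind it; z points along the fingers, y is the direction in which the jaws open and shut (so a half turn about z gives the same grasp; the last joint's range is limited). The gripper opens to 85 mm and grips with 20 to 120 N. Pads are 22 mm wide; open, the fingers measure 114 mm over their backs; the gripper's body (76 mm by 85 mm) begins 54 mm behind the grasp point. The pads swing forward as they close: fully open they stand 13 mm farther back than shut.
Start: joints at [-1.164, 0.264, 1.604, -0, 1.274, -0.037], TCP at [0.29, -0.61, 0.231] pointing down, gripper open.
Joint ranges: [-2.63, 2.63], [-0.94, 2.18], [0.31, 2.57], [-1.31, 4.45], [0, 2.66], [-2.55, 2.55]. Speed limits (rad/s): [2.57, 2.57, 3.14, 3.14, 3.14, 3.14].

## Interface

Orientations are given as a rotation vector (axis times angle).
In Python, from workcell import bot gives the robot as it stands. The module is installed in compiled form; this text tells all that it offers.
- The arm moves only by the tool play_rows, never from a script. Its argument "series" is a list of rows, each an object with "translation": the shift along the tool's x, y, z in m, a list of three; "spin": the turn about the tool's z in units of 5 degrees (1.0 is 5 degrees). In form: [{"translation": [dx, dy, dz], "spin": spin}, ...]. A call has 1 to 5 rows; each row shifts and turns the commanded pose from where the row before left it, along the tool's axes as they then stand; what a row does not reach is not made up. A row lasts 1/10 s, in which the tool goes at most 50 mm and 8.59 degrees, less where a joint would pass 70% of its speed; a pose out of reach is approached as far as the arm can. A call is refused whole if a number of a shift passes 0.05 or a number of a turn 1, either way. A call with a gripper value outside its range is refused whole. "jaw" is the gripper's target within -1 to 1 (fully open at 1, half-way at 0, shut at -1), set as the call begins (left out, the last holds). The fingers move at their own pace and stop on an object; "force" is the grip in N (left out, the last holds). Time passes only in rows, so rows that do not move let the fingers close. It gives the time, the measured TCP pose, the force and the opening at its end, in the units of the state.
- bot.read_state(): the state, without advancing time (a new reading comes with each control period).
- bot.read_camera(name): name is "side" or "top" or "wrist"; returns the picture (400x640x3 uint8, blue, green, red); there is no depth.
- bot.get_calibration(name): a dict with "fov_y" (degrees; the focal length in pixels is half the picture's height over the tangent of half this angle, whatever the lens; pixels are square), "cx", "cy" (the principal point, pixels), "k1" (the pictures are not rectified: a ray, as slopes to the right and down, at radius r is drawn at 1 + k1 r^2 times it, then the intrinsics apply), "R" (3x3) and "t" (3): a world point X has camera coordinates R X + t. Camera axes: x right, y down, z forward; pixel columns grow to the right and rows downward; lengths in m; the calibration is good to about 2 mm. A picture is of the moment at which its call begins: read the wrist's pose just before it. get_calibration takes no time and is no camera call; for the wrist camera it gives the pose at the moment of the call.
- bot.finish_job(): hands the job in, once; it reports no verdict.
The state is a dict: "time": time; "q": joint angles; "joint_vel": joint speeds; "joint_torque": joint torques, N m; "tool_pos": TCP position; "tcp_rot": TCP orientation; "wrist_force": force on the tool from outside, world axes, zero at the start; "torque": the same for the moment, N m; "width": opening from 0.0 (shut) to 1.0 (fully open).
Only numpy, scipy, OpenCV 4.12 (cv2) and the standard library are available. Lean on these libraries where they do the work, as an engineer would, in place of code of your own. Each camera call takes 0.05 s, during which the arm holds its last target. There are 200 camera calls.

## Task

Load the stick of clips into the bag clipper: with the stick's plain end push the orange spring follower back, feel the stick down into the channel without forcing it, and let the spring carry its blue tongue fully home under the blue bridge at the nose. Then let go and slide the cover rail fully shut over it, leaving the things standing round about where they are.

Things in the scene. Friction and masses are not known exactly. Their poses are not given: they have to be found in the camera images.
- clipper: Bag clipper's grey base plate, 90 mm (x) by 237 mm (y), fixed. Origin on the worktop; y along the channel, z up. On it sits the aluminium magazine, 44 mm wide, clamped crosswise up to 8 mm either side of x = 0. No pose tells where: find the channel by sight, or by feel (lower at 10 mm/s, stop at 5 to 10 N, lift, step 2 mm across, until the stick sinks). Follower and rail shift across with it.
- channel_mid (a point): Point of the clipper base (x = 0 of the base, not of the magazine) at deck height over the middle of the place of the stick's body. The open-topped channel runs along y, 20.4 mm wide, with 45-degree lead-ins of 2 mm at its mouth; floor 14 mm below this point (16 mm over the worktop), flat wall tops (deck) 10 mm wide each, level with this point, 30 mm over the worktop.
- nose_wall (a point): Point of the clipper base (x = 0) at channel floor height on the nose wall's inner face, y = -75 mm in the clipper's frame. A blue bridge spans the channel from here to 7 mm towards +y, its underside 10 mm over the floor, its top level with the deck; the tongue goes under it. Behind the wall (-y) lies a white slotted head, 36 mm long, lower than the deck.
- clip_stick: Stick of joined bag clips, ribbed grey metal, rigid, about 120 g, standing loose on the worktop: body 18 (x) by 80 (y) by 32 mm (z). Origin mid-underside of the body; plain end face at y = +40 mm. It goes in with its y along the clipper's y. 18 mm stay above the deck: grip only its upper 14 mm. Fully home: origin at y = -27 mm, z = 16 mm in the clipper's frame.
- tongue_tip (a point): End of the stick's blue tongue (18 mm wide, 8 mm high, sticking out 8 mm from the bottom of the stick's -y end), at the underside, y = -48 mm of the stick. Fully home it stands at the nose wall.
- follower (a joint): How far (m) the orange, slippery spring follower (19 mm wide, top 46 mm over the worktop) is pushed towards the clipper's +y; hard stop at 0.044. Its spring pushes towards the nose with 3 N at 0, 0.08 N more per mm, damped. Stick fully home: 0.028. To lower the stick level past the bridge: 0.036 or more. A stick held 2 to 4 mm above the deck reaches it.
- follower_rest (a point): Point of the clipper base (x = 0), at deck height, where the follower's pushing face stands when joint follower is 0 (y = -15 mm in the clipper's frame).
- rail (a joint): How far (m) the steel cover rail is open: 0 shut (stop), 0.112 fully open (stop). A tunnel 33 mm wide (41 mm at its foot), 70 mm long, top 55 mm over the worktop; opens towards the clipper's +y, shuts towards -y, with 2.5 N of friction; stays where left. Shut, it covers y = -63 to +7 mm of the clipper. It passes only over a stick that is right down in the channel.
- ramekin_b: White ramekin, 82 mm wide, 42 mm high, bystander. Origin under its middle.
- jar: Small spice jar with a yellow cap, 45 mm wide, 100 mm high, bystander. Origin under its middle.
- tape: Roll of tan tape lying flat, 98 mm wide, 25 mm high, bystander. Origin under its middle.
- grip_shut (a point): Point of the clipper base (x = 0), 70 mm over the worktop, where the middle of the blue grip block on the rail stands along y when the rail is shut; with the rail open by q it is q farther towards +y. Across it shifts with the magazine (up to 8 mm). Block: 32 mm across, 12 mm along y, from 59 to 82 mm over the worktop. Push its +y face towards -y, or pinch it.
Things that resemble listed ones, but are neither listed nor needed, are in the scene too. Of the things that look like the clip_stick, take the one that is nearest to the robot's base at the start.

How it is judged:
By the outcome, as a careful person would: the job done as asked, in the order asked, and still so for the second after the job is handed in, with the robot touching nothing.
It also fails if it takes over 58 s, if anything falls off the work surface, if the arm or the gripper's body presses on something with over 40 N, if the wrist force passes 120 N, or if a joint passes its speed limit or range.

## Working session

There is one attempt and no reset: what is moved stays moved. The work goes in short steps, Python scripts to look and compute and a tool call to move; the robot and the scene stay as the last step left them, time stands still between calls to the robot, and variables do not carry over. Pictures are saved under pics/ and viewed, about 8 in all and at most 12, crops included, and the job is handed in when it is done.

Besides the shell and the picture viewer there is one more tool, called after ">>>" as name(argument=value, ...) on one line, values as JSON. play_rows: Moves the arm, as the interface text tells. Its arguments: {"type":"object","properties":{"series":{"type":"array","items":{"type":"object","properties":{"translation":{"type":"array","items":{"type":"number"}},"spin":{"type":"number"}}}},"jaw":{"type":"number"},"force":{"type":"number"}},"required":["series"]}

```bash
mkdir -p pics; cat > h.py <<'E'
import numpy as np, cv2
from workcell import bot
def snap(n,f):
    c=bot.get_calibration(n); im=np.array(bot.read_camera(n)); cv2.imwrite('pics/'+f+'.png',im); np.save('pics/'+f+'.npy',c,allow_pickle=True); return im,c
def load(f): return cv2.imread('pics/'+f+'.png'), np.load('pics/'+f+'.npy',allow_pickle=True).item()
def ray(c,u,v):
    f=200/np.tan(np.radians(c['fov_y'])/2)
    d=np.array([(u-c['cx'])/f,(v-c['cy'])/f]); s=d.copy()
    for _ in range(20): s=d/(1+c['k1']*(s@s))
    R=np.array(c['R']);t=np.array(c['t'])
    return -R.T@t, R.T@np.array([s[0],s[1],1])
def onz(c,u,v,z):
    o,d=ray(c,u,v); return o+d*(z-o[2])/d[2]
def proj(c,X):
    f=200/np.tan(np.radians(c['fov_y'])/2)
    p=np.array(c['R'])@np.array(X)+np.array(c['t']); s=p[:2]/p[2]; s=s*(1+c['k1']*(s@s))
    return s*f+[c['cx'],c['cy']]
E
python3 - <<'E'
from h import *
s=bot.read_state(); print(s)
for n in('top','side'):
    im,c=snap(n,n+'0'); print(n,c)
E
```

```text
{'time': 0.0, 'q': array([-1.16389907e+00,  2.64774187e-01,  1.60536754e+00,  3.12121822e-05,
        1.27368233e+00, -3.68866313e-02]), 'joint_vel': array([ 3.39393611e-04, -1.58892237e-03, -1.33211595e-03,  3.28589619e-04,
        5.93866417e-04, -1.45172924e-05]), 'joint_torque': array([-1.92156374e-03, -5.15114951e+01, -3.67315900e+01, -2.79677533e-04,
        1.27056101e-02,  1.68836533e-05]), 'tool_pos': array([ 0.28954804, -0.6089445 ,  0.22995133]), 'tcp_rot': array([-3.06242788e+00, -6.90889849e-01,  5.98283444e-04]), 'wrist_force': array([ 0.2175413 , -0.38689545,  0.18024341]), 'torque': array([-0.03162749, -0.007389  , -0.01601624]), 'width': 1.0031616377294563}
top {'fov_y': 54.90503971857076, 'cx': 321.11539093630313, 'cy': 201.71624843395253, 'k1': 0.006567569652524032, 'R': array([[ 1.23131480e-02, -9.99917108e-01,  3.76343633e-03],
       [-9.68859357e-01, -1.28613877e-02, -2.47277437e-01],
       [ 2.47305342e-01, -6.01476816e-04, -9.68937411e-01]]), 't': array([-0.0598898 ,  0.53719322,  1.02690009])}
side {'fov_y': 50.47666057245175, 'cx': 320.39924358360184, 'cy': 200.01802943209105, 'k1': -0.06685978805118108, 'R': array([[ 0.79366631, -0.60821859, -0.01280376],
       [-0.31754269, -0.39622692, -0.86149339],
       [ 0.51890311,  0.68780402, -0.50760732]]), 't': array([-0.46779933,  0.19337956,  1.16900682])}
```

View pics/top0.png

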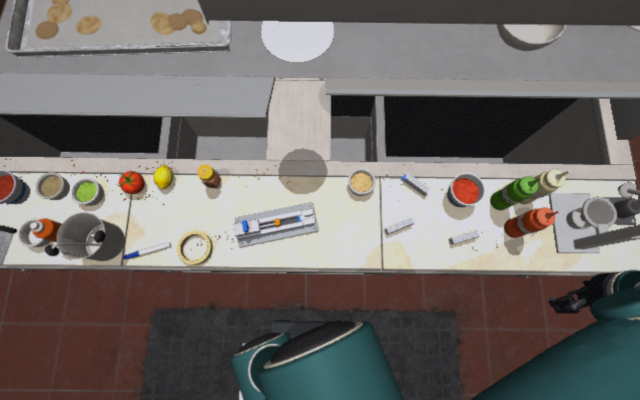

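View pics/side0.png

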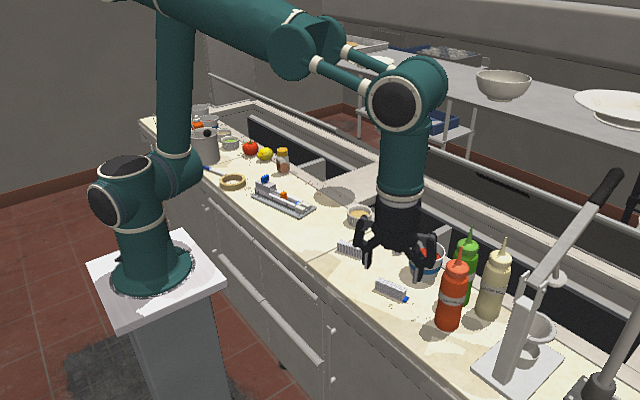

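Top view: the clipper is at about (276,225). The sticks are at (400,226), (463,238) and (414,184). The tape is at (195,248), the jar at (208,176) and the ramekin at (361,182). Next I'll zoom in and measure.

```bash
python3 - <<'E'
from h import *
im,c=load('top0')
for n,p in dict(clip=(276,225),s1=(400,226),s2=(463,238),s3=(414,184),ram=(361,182),jar=(208,176),tape=(195,248)).items():
    X=onz(c,*p,0.03); print(n,X.round(3),np.hypot(*X[:2]).round(3))
a=cv2.resize(im[195:255,225:330],None,fx=7,fy=7,interpolation=cv2.INTER_CUBIC)[:, :735]
s,_=load('side0')
b=cv2.resize(im[170:250,375:485],(0,0),fx=4,fy=4,interpolation=cv2.INTER_CUBIC)[:175*2-170]
cv2.imwrite('pics/m0.png',np.vstack([a,np.pad(b,((0,0),(0,735-b.shape[1]),(0,0)))]))
E
```

```text
clip [0.476 0.077 0.03 ] 0.482
s1 [ 0.478 -0.283  0.03 ] 0.555
s2 [ 0.445 -0.462  0.03 ] 0.642
s3 [ 0.606 -0.329  0.03 ] 0.689
ram [ 0.61  -0.171  0.03 ] 0.633
jar [0.622 0.286 0.03 ] 0.685
tape [0.407 0.305 0.03 ] 0.508
```

View pics/m0.png

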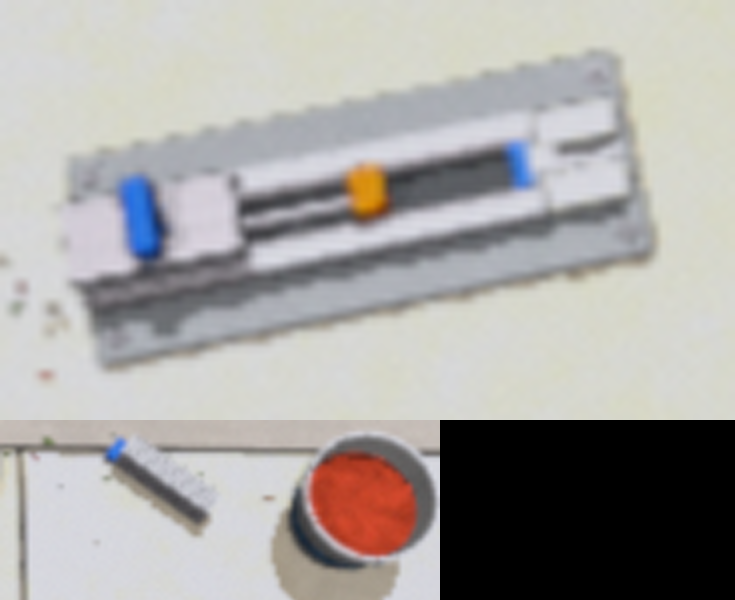

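The nose with its blue bridge points right, towards world -y. The rail is fully open at the left. The nearest stick is s1 at about (0.478,-0.283). I'll move above it and look.

>>> play_rows(series=[{"translation": [0.037,-0.026,0],"spin": 0},{"translation": [0.037,-0.026,0],"spin": 0},{"translation": [0.037,-0.026,0],"spin": 0},{"translation": [0.037,-0.026,0],"spin": 0},{"translation": [0.037,-0.026,0],"spin": 0}])

```text
time: 0.6
tool_pos: [0.4014, -0.4109, 0.2307]
tcp_rot: [-3.064, -0.69, 0.0]
wrist_force: [0.3, 0.0, 0.8]
width: 0.996
```

>>> play_rows(series=[{"translation": [0.037,-0.026,0],"spin": 0},{"translation": [0.037,-0.026,0],"spin": 0},{"translation": [0.03,-0.02,0],"spin": 0},{"translation": [0,0,0],"spin": 0}])

```text
time: 1.0
tool_pos: [0.4656, -0.2992, 0.2308]
tcp_rot: [-3.061, -0.698, -0.001]
wrist_force: [-0.3, -0.6, -0.3]
width: 0.999
```

```bash
python3 - <<'E'
from h import *
im,c=snap('wrist','w1'); s=bot.read_state(); print(s['tool_pos'],s['tcp_rot'],s['time']); print(c)
E
```

```text
[ 0.46472153 -0.30106206  0.23085399] [-3.06257831e+00 -6.97260721e-01  8.56393041e-04] 1.05
{'fov_y': 58.49461683048782, 'cx': 318.3354080974583, 'cy': 201.94417335433712, 'k1': -0.023387535399815317, 'R': array([[ 0.43336344, -0.90121825, -0.00134118],
       [-0.86944659, -0.41847634,  0.26256461],
       [-0.23718927, -0.11261982, -0.96491348]]), 't': array([-0.47223119,  0.246055  ,  0.45378442])}
```

View pics/w1.png

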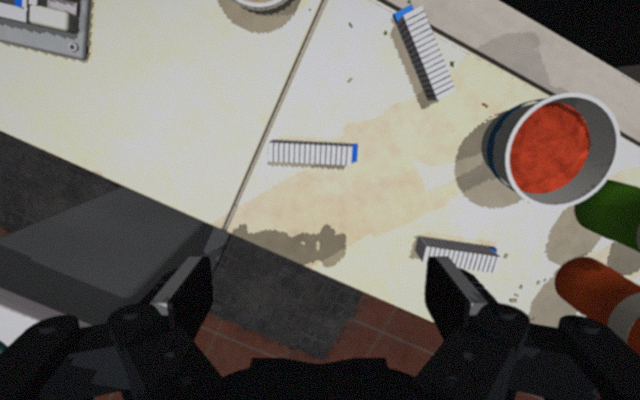

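In w1, stick s1 runs from its plain end (270,153) to its blue tongue (353,153). I'll take a crop for the edges.

```bash
python3 - <<'E'
from h import *
im,c=load('w1'); print(ray(c,310,153))
cv2.imwrite('pics/w1c.png',cv2.resize(im[120:190,255:370],None,fx=6.9,fy=6.9,interpolation=cv2.INTER_NEAREST))
E
```

```text
(array([ 0.52621221, -0.27151005,  0.37262402]), array([-0.12810887, -0.03420602, -1.00087904]))
```

View pics/w1c.png

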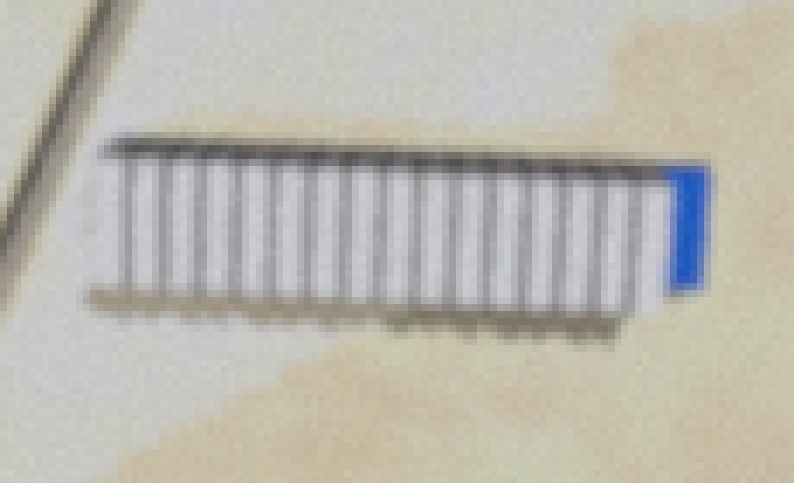

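```bash
python3 - <<'E'
from h import *
from scipy.spatial.transform import Rotation as Ro
im,c=load('w1'); g=lambda u,v,z: onz(c,255+u/6.9-.5,120+v/6.9-.5,z)
P=[g(*p,.032) for p in((105,157),(667,178),(662,310),(100,293))]
for p in P: print(p.round(4))
ctr=np.mean(P,0); d=(P[0]+P[3]-P[1]-P[2])/2; print('ctr',ctr,'L',np.linalg.norm(d),'W',np.linalg.norm(P[0]-P[3]),'yaw of y',np.degrees(np.arctan2(d[1],d[0])))
t=(g(712,165,.008)+g(705,290,.008))/2; print('tongue',t, np.linalg.norm((t-ctr)[:2]))
s=bot.read_state(); R=Ro.from_rotvec(s['tcp_rot']).as_matrix(); print(R.round(3)); print('tool y yaw',np.degrees(np.arctan2(R[1,1],R[0,1])))
im,c=load('top0'); g=lambda u,v,z: onz(c,225+u/7-.5,195+v/7-.5,z)
L=[g(245,190,.03),g(540,110,.03),g(250,268,.03),g(545,212,.03),g(517,165,.03),g(66,160,.005),g(610,52,.005),g(100,365,.005),g(650,255,.005)]
for p in L: print(p.round(4))
for a,b in((0,1),(2,3),(5,6),(7,8)): d=L[a]-L[b]; print('clip yaw',np.degrees(np.arctan2(d[1],d[0])))
E
```

```text
[ 0.4753 -0.2444  0.032 ]
[ 0.5061 -0.3152  0.032 ]
[ 0.4895 -0.3229  0.032 ]
[ 0.4578 -0.2513  0.032 ]
ctr [ 0.48219217 -0.2834601   0.032     ] L 0.07773222399846047 W 0.018824834444304883 yaw of y 113.74840743070854
tongue [ 0.50085319 -0.3271322   0.008     ] 0.04749195223252815
[[ 0.901  0.433 -0.001]
 [ 0.433 -0.901  0.001]
 [-0.    -0.001 -1.   ]]
tool y yaw -64.3480666588302
[0.4854 0.1251 0.03  ]
[0.5211 0.0036 0.03  ]
[0.4528 0.1213 0.03  ]
[0.4778 0.0005 0.03  ]
[0.4975 0.0126 0.03  ]
[0.5024 0.2058 0.005 ]
[ 0.5528 -0.0246  0.005 ]
[0.4153 0.1857 0.005 ]
[ 0.4647 -0.0431  0.005 ]
clip yaw 106.35809799986477
clip yaw 101.68963624824254
clip yaw 102.35129510430669
clip yaw 102.18763968878551
```

>>> play_rows(series=[{"translation": [0,0,0.008],"spin": -1},{"translation": [0,0,0.008],"spin": -1},{"translation": [0,0,0.008],"spin": -1},{"translation": [0,0,0.008],"spin": -1},{"translation": [0,0,0.008],"spin": -1}])

```text
time: 1.55
tool_pos: [0.4632, -0.3043, 0.1906]
tcp_rot: [-2.841, -1.341, 0.001]
wrist_force: [-0.0, 0.6, -0.6]
width: 0.999
```

>>> play_rows(series=[{"translation": [0,0,0.008],"spin": -1},{"translation": [0,0,0.008],"spin": -1},{"translation": [0,0,0.008],"spin": -1},{"translation": [0,0,0.008],"spin": -1},{"translation": [0,0,0.008],"spin": -1}])

```text
time: 2.05
tool_pos: [0.4631, -0.3043, 0.1506]
tcp_rot: [-2.483, -1.924, 0.001]
wrist_force: [0.5, -0.5, 0.3]
width: 1.001
```

>>> play_rows(series=[{"translation": [0,0,0.008],"spin": -1},{"translation": [0,0,0.008],"spin": -1},{"translation": [0,0,0.008],"spin": -1},{"translation": [0,0,0.008],"spin": -1},{"translation": [0,0,0.008],"spin": -1}])

```text
time: 2.55
tool_pos: [0.4631, -0.3043, 0.1106]
tcp_rot: [-2.007, -2.416, 0.001]
wrist_force: [-0.1, 0.3, -0.3]
width: 1.0
```

>>> play_rows(series=[{"translation": [0,0,0.008],"spin": -1},{"translation": [0,0,0.008],"spin": -1},{"translation": [0,0,0],"spin": -0.6},{"translation": [0.009,0.023,0],"spin": 0},{"translation": [0,0,0],"spin": 0}])

```text
time: 3.05
tool_pos: [0.482, -0.2859, 0.095]
tcp_rot: [-1.725, -2.626, -0.001]
wrist_force: [-0.2, -1.0, -0.3]
width: 1.0
```

```bash
cat > st.py <<'E'
from h import *
from scipy.spatial.transform import Rotation as Ro
s=bot.read_state(); R=Ro.from_rotvec(s['tcp_rot']).as_matrix()
print('t',s['time'],'pos',s['tool_pos'].round(4),'tilt z',R[:,2].round(4),'tool y yaw',np.degrees(np.arctan2(R[1,1],R[0,1])).round(2),'F',s['wrist_force'].round(2),'T',s['torque'].round(2),'w',round(s['width'],3),'q',s['q'].round(2))
E
python3 - <<'E'
from st import *
im,c=snap('wrist','w2')
E
```

```text
t 3.05 pos [ 0.482  -0.2859  0.095 ] tilt z [ 0.e+00  4.e-04 -1.e+00] tool y yaw 23.41 F [-0.2  -0.98 -0.28] T [-0.03  0.01 -0.05] w 1.0 q [-0.58  0.17  1.98  0.    0.99 -0.99]
```

View pics/w2.png

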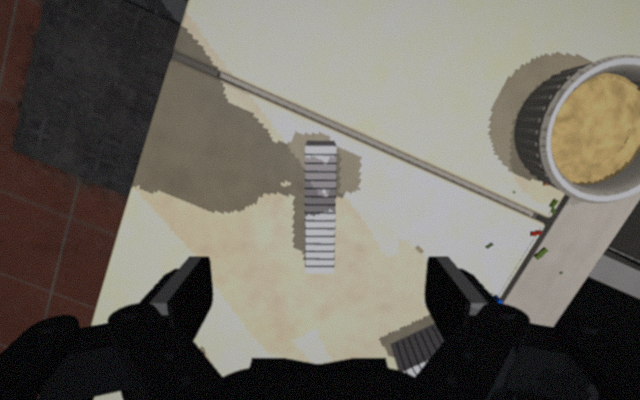

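```bash
python3 - <<'E'
from st import *
im,c=load('w2')
for p in((304,146),(337,146),(304,272),(336,272)): print(onz(c,*p,.032).round(4), end=' ')
P=np.mean([onz(c,*p,.032) for p in((304,146),(337,146),(304,272),(336,272))],0); d=P-s['tool_pos']; print(P,'tool delta',R.T@d)
a=onz(c,320.5,146,.032)-onz(c,320,272,.032); print(np.linalg.norm(a),np.degrees(np.arctan2(a[1],a[0])))
E
```

```text
t 3.1 pos [ 0.4814 -0.2863  0.095 ] tilt z [-6.e-04 -2.e-04 -1.e+00] tool y yaw 23.44 F [ 0.12 -0.15 -1.18] T [-0.01  0.01 -0.01] w 1.002 q [-0.58  0.17  1.98 -0.    0.99 -0.99]
[ 0.4578 -0.25    0.032 ] [ 0.475  -0.2425  0.032 ] [ 0.4883 -0.3225  0.032 ] [ 0.5067 -0.3145  0.032 ] [ 0.48194145 -0.28239995  0.032     ] tool delta [0.00336399 0.00209043 0.06298332]
0.07866169118072491 113.25932415526977
```

>>> play_rows(series=[{"translation": [0.003,0.002,0.025],"spin": 0},{"translation": [0,0,0.025],"spin": 0},{"translation": [0,0,0.016],"spin": 0},{"translation": [0,0,0.01],"spin": 0},{"translation": [0,0,0],"spin": 0}])

```text
time: 3.6
tool_pos: [0.4805, -0.2821, 0.0176]
tcp_rot: [-1.723, -2.623, 0.001]
wrist_force: [0.5, -0.9, -0.2]
width: 1.001
```

>>> play_rows(series=[{"translation": [0,0,0],"spin": 0},{"translation": [0,0,0],"spin": 0},{"translation": [0,0,0],"spin": 0},{"translation": [0,0,0],"spin": 0},{"translation": [0,0,0],"spin": 0}], jaw=-1, force=40)

```text
time: 4.1
tool_pos: [0.4827, -0.2824, 0.02]
tcp_rot: [1.723, 2.625, -0.0]
wrist_force: [-0.3, 1.2, 2.3]
width: 0.201
```

>>> play_rows(series=[{"translation": [0,0,0],"spin": 0},{"translation": [0,0,0],"spin": 0},{"translation": [0,0,0],"spin": 0}])

```text
time: 4.4
tool_pos: [0.4827, -0.2824, 0.02]
tcp_rot: [1.724, 2.626, -0.0]
wrist_force: [-1.3, 0.4, 5.7]
width: 0.201
```

```bash
python3 st.py
```

```text
t 4.4 pos [ 0.4827 -0.2824  0.02  ] tilt z [ 7.e-04 -5.e-04 -1.e+00] tool y yaw 23.43 F [-1.33  0.4   5.71] T [ 0.13  0.19 -0.01] w 0.201 q [-0.57  0.27  2.03 -0.    0.84 -0.98]
```

>>> play_rows(series=[{"translation": [0,0,-0.015],"spin": 0.5},{"translation": [0,0,-0.03],"spin": 0.5},{"translation": [0,0,-0.03],"spin": 0.5},{"translation": [0,0,-0.03],"spin": 0.5},{"translation": [0,0,-0.015],"spin": 0.24}], force=60)

```text
time: 4.9
tool_pos: [0.4834, -0.2828, 0.1417]
tcp_rot: [1.971, 2.442, 0.001]
wrist_force: [0.7, 0.4, -0.7]
width: 0.189
```

>>> play_rows(series=[{"translation": [0.02,0.005,0],"spin": 0},{"translation": [0.035,0.01,0],"spin": 0},{"translation": [0.04,0.011,0],"spin": 0},{"translation": [0.04,0.011,0],"spin": 0},{"translation": [0.04,0.011,0],"spin": 0}])

```text
time: 5.4
tool_pos: [0.4912, -0.0993, 0.1382]
tcp_rot: [-1.972, -2.444, 0.001]
wrist_force: [0.6, 0.8, -1.6]
width: 0.19
```

>>> play_rows(series=[{"translation": [0.04,0.011,0],"spin": 0},{"translation": [0.035,0.01,0],"spin": 0},{"translation": [0.03,0.009,0],"spin": 0},{"translation": [0,0,0],"spin": 0},{"translation": [0,0,0],"spin": 0}])

```text
time: 5.9
tool_pos: [0.4985, 0.0085, 0.1384]
tcp_rot: [-1.969, -2.447, 0.002]
wrist_force: [-0.4, 0.5, -0.0]
width: 0.189
```

```bash
python3 - <<'E'
from st import *
im,c=snap('wrist','w3')
E
```

```text
t 5.9 pos [0.4985 0.0085 0.1384] tilt z [-1.6e-03 -4.0e-04 -1.0e+00] tool y yaw 12.36 F [-0.36  0.48 -0.03] T [-0.04 -0.07  0.  ] w 0.189 q [-0.03  0.01  2.07 -0.    1.06 -0.25]
```

View pics/w3.png

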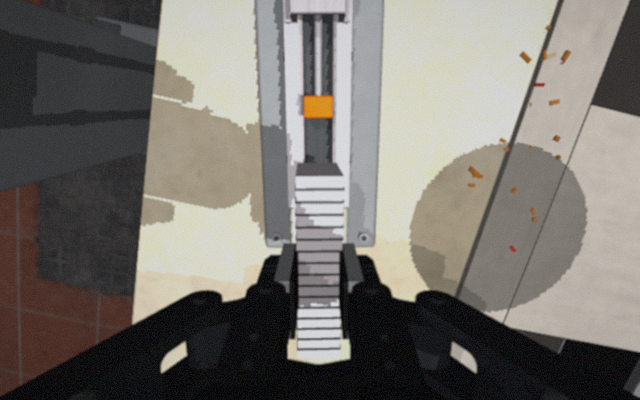

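```bash
python3 - <<'E'
from st import *
im,c=load('w3')
m=cv2.inRange(cv2.cvtColor(im,cv2.COLOR_BGR2HSV),(8,150,120),(25,255,255)); 
_,l,stt,ce=cv2.connectedComponentsWithStats(m); i=max((k for k in range(1,len(stt)) if abs(ce[k][0]-320)<30),key=lambda k:stt[k][4]); print('foll',stt[i],ce[i])
u0,v0,w,h,_=stt[i]
pl=lambda u,v,z:(R.T@(onz(c,u,v,z)-s['tool_pos'])).round(4)
print('follower rel tool: L,R',pl(u0-.5,v0+h/2,.046),pl(u0+w-.5,v0+h/2,.046),'front(bottom)',pl(u0+w/2,v0+h-.5,.046),'back',pl(u0+w/2,v0-.5,.046))
g=cv2.cvtColor(im,cv2.COLOR_BGR2GRAY)
for r in(45,80,135): 
    print(r,list(map(int,g[r-3:r+4,255:385].mean(0))))
zt=s['tool_pos'][2]+.012
for p in((297,165),(343,165)): print('stick end',pl(*p,zt))
for p in((297,345),(342,345)): print('stick',pl(*p,zt))
E
```

```text
t 5.95 pos [0.4986 0.0078 0.1385] tilt z [-1.3e-03 -5.0e-04 -1.0e+00] tool y yaw 12.28 F [ 1.27 -0.31 -1.48] T [ 0.03 -0.04  0.02] w 0.189 q [-0.03  0.01  2.07 -0.    1.06 -0.25]
foll [304  95  29  24 635] [317.72283465 106.35748031]
follower rel tool: L,R [ 0.0647 -0.0091  0.0925] [0.0647 0.0093 0.0925] front(bottom) [0.0575 0.0004 0.0925] back [0.0723 0.0004 0.0925]
45 [180, 142, 126, 138, 155, 166, 169, 166, 167, 166, 167, 167, 167, 167, 166, 166, 166, 165, 167, 168, 165, 156, 147, 135, 118, 107, 105, 106, 130, 176, 205, 212, 212, 213, 211, 212, 212, 211, 213, 211, 212, 213, 212, 209, 209, 205, 191, 153, 103, 79, 81, 82, 87, 88, 84, 80, 67, 53, 61, 97, 142, 175, 197, 202, 190, 167, 135, 96, 78, 81, 80, 72, 60, 53, 56, 54, 57, 82, 131, 164, 177, 189, 206, 213, 212, 211, 211, 211, 211, 211, 212, 211, 210, 213, 213, 209, 188, 161, 152, 159, 164, 165, 165, 165, 165, 165, 164, 166, 166, 166, 166, 166, 166, 167, 166, 165, 166, 166, 166, 166, 167, 165, 166, 165, 161, 154, 146, 160, 188, 206]
80 [207, 184, 151, 123, 132, 153, 168, 171, 171, 169, 169, 168, 168, 168, 170, 170, 170, 169, 171
[... 598 characters left out ...]
, 111, 110, 109, 109, 110, 109, 109, 109, 111, 110, 111, 111, 110, 110, 111, 111, 111, 110, 117, 144, 172, 182, 192, 207, 215, 217, 216, 216, 216, 217, 215, 216, 216, 216, 215, 213, 187, 129, 84, 82, 87, 89, 92, 93, 92, 93, 91, 92, 89, 91, 90, 92, 91, 93, 93, 94, 91, 91, 91, 83, 76, 62, 56, 53, 69, 109, 155, 179, 192, 207, 215, 216, 215, 216, 217, 216, 216, 216, 216, 215, 217, 216, 202, 174, 156, 157, 165, 168, 169, 169, 167, 167, 166, 166, 166, 166, 167, 166, 166, 166, 164, 166, 166, 165, 165, 166, 166, 165, 166, 159, 151, 145, 171, 205, 214, 215, 213, 214]
stick end [ 0.0447 -0.0074 -0.012 ]
stick end [ 0.0448  0.0095 -0.012 ]
stick [-0.0322 -0.0085 -0.012 ]
stick [-0.0321  0.0106 -0.012 ]
```

>>> play_rows(series=[{"translation": [0,-0.0012,0.02],"spin": 0},{"translation": [0,0,0.03],"spin": 0},{"translation": [0,0,0.02],"spin": 0},{"translation": [0,0,0.0125],"spin": 0},{"translation": [0,0,0],"spin": 0}])

```text
time: 6.45
tool_pos: [0.496, 0.0068, 0.0546]
tcp_rot: [-1.972, -2.441, 0.005]
wrist_force: [0.0, 0.7, -1.2]
width: 0.189
```

```bash
python3 - <<'E'
from st import *
im,c=snap('wrist','w4'); snap('side','s4')
cv2.imwrite('pics/w4s.png',np.vstack([im[:300,160:480],np.zeros((0,320,3),np.uint8)]))
i2,c2=load('s4'); 
cr=cv2.resize(i2[160:230,225:340],None,fx=4,fy=4,interpolation=cv2.INTER_CUBIC)
a=im[:300,180:460]
cv2.imwrite('pics/w4s.png',np.hstack([a,np.pad(cr,((0,20),(0,0),(0,0)))]))
E
```

```text
t 6.45 pos [0.496  0.0068 0.0546] tilt z [-0.0046 -0.     -1.    ] tool y yaw 12.14 F [ 0.01  0.67 -1.2 ] T [ 0.01 -0.02  0.01] w 0.189 q [-0.04  0.11  2.14 -0.    0.89 -0.25]
```

View pics/w4s.png

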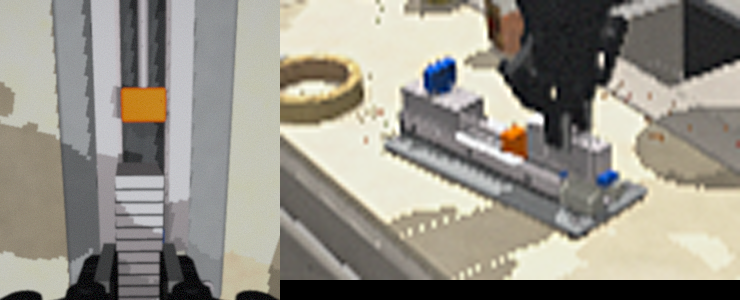

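```bash
python3 - <<'E'
from st import *
im,c=load('w4')
pl=lambda u,v,z:(R.T@(onz(c,u,v,z)-s['tool_pos'])).round(4)
m=cv2.inRange(cv2.cvtColor(im,cv2.COLOR_BGR2HSV),(8,150,120),(25,255,255)); 
_,l,stt,ce=cv2.connectedComponentsWithStats(m); i=max((k for k in range(1,len(stt)) if abs(ce[k][0]-320)<30),key=lambda k:stt[k][4])
u0,v0,w,h,_=stt[i]; print(stt[i])
print('foll L R front',pl(u0-.5,v0+h/2,.046),pl(u0+w-.5,v0+h/2,.046),pl(u0+w/2,v0+h-.5,.046))
g=cv2.cvtColor(im,cv2.COLOR_BGR2GRAY).astype(int)
for r in(40,140,200,230): print(r,[(int(u),int(g[r-2:r+3,u].mean())) for u in range(270,370,2)])
zt=s['tool_pos'][2]+.012
for v in(178,240): print('stick',pl(295,v,zt),pl(344,v,zt))
print([ (v,int(g[v,305:335].mean())) for v in range(150,186,2)])
E
```

```text
t 6.55 pos [0.4983 0.0071 0.0571] tilt z [ 1.e-04 -1.e-04 -1.e+00] tool y yaw 12.17 F [-0.02 -0.58 -0.57] T [ 0.   -0.03 -0.02] w 0.188 q [-0.04  0.11  2.14 -0.    0.89 -0.25]
[ 301   87   45   36 1551]
foll L R front [ 0.0655 -0.0091  0.0111] [0.0654 0.0092 0.0111] [0.0585 0.0003 0.0111]
40 [(270, 95), (272, 154), (274, 191), (276, 192), (278, 192), (280, 193), (282, 195), (284, 192), (286, 195), (288, 192), (290, 194), (292, 194), (294, 192), (296, 184), (298, 184), (300, 114), (302, 69), (304, 82), (306, 85), (308, 87), (310, 85), (312, 64), (314, 53), (316, 53), (318, 109), (320, 153), (322, 183), (324, 180), (326, 152), (328, 97), (330, 82), (332, 83), (334, 74), (336, 55), (338, 49), (340, 54), (342, 53), (344, 63), (346, 131), (348, 151), (350, 163), (352, 190), (354, 193), (356, 191), (358, 192), (360, 192), (362, 191), (364, 193), (366, 193), (368, 192)]
140 [(270, 109), (272, 98), (274, 102), (276, 169), (278, 198), (280, 197), (282, 198), (284, 198), (286, 197), (288, 197), (290, 196), (292, 199), (294, 198), (296, 198), (298, 194), (300, 191), (302, 117), (304, 71), (306,
[... 1179 characters left out ...]
06, 132), (308, 133), (310, 133), (312, 133), (314, 133), (316, 134), (318, 134), (320, 133), (322, 133), (324, 132), (326, 133), (328, 131), (330, 133), (332, 145), (334, 176), (336, 183), (338, 183), (340, 187), (342, 141), (344, 78), (346, 106), (348, 112), (350, 121), (352, 141), (354, 145), (356, 144), (358, 145), (360, 146), (362, 146), (364, 146), (366, 145), (368, 140)]
stick [ 0.0398 -0.0102 -0.012 ] [ 0.0398  0.0076 -0.012 ]
stick [ 0.0158 -0.0106 -0.012 ] [ 0.0158  0.008  -0.012 ]
[(150, 80), (152, 72), (154, 65), (156, 62), (158, 63), (160, 65), (162, 70), (164, 76), (166, 77), (168, 77), (170, 78), (172, 77), (174, 79), (176, 162), (178, 199), (180, 197), (182, 198), (184, 198)]
```

```bash
cat > rel.py <<'E'
from st import *
import sys
im,c=snap('wrist',sys.argv[1]); pos=s['tool_pos']
pl=lambda u,v,z:(R.T@(onz(c,u,v,z)-pos))
m=cv2.inRange(cv2.cvtColor(im,cv2.COLOR_BGR2HSV),(8,150,120),(25,255,255)); 
_,l,stt,ce=cv2.connectedComponentsWithStats(m); k=[k for k in range(1,len(stt)) if abs(ce[k][0]-320)<30]
if k:
    i=max(k,key=lambda k:stt[k][4]); u0,v0,w,h,_=stt[i]
    print('foll y',(pl(u0-.5,v0+h/2,.046)[1]+pl(u0+w-.5,v0+h/2,.046)[1])/2,'front x',pl(u0+w/2,v0+h-.5,.046)[0], 'world',onz(c,u0+w/2,v0+h-.5,.046).round(4),'bbox',stt[i])
g=cv2.GaussianBlur(cv2.cvtColor(im,cv2.COLOR_BGR2GRAY),(3,3),0).astype(int); zt=pos[2]+.012
g=g-0
for r in(30,60):
    row=g[r-2:r+3].mean(0); d=np.diff(row); 
    L=min(range(285,312),key=lambda u:d[u]); Rr=max(range(333,360),key=lambda u:d[u]); print('channel row',r,L,Rr,pl(L+.5,r,.03)[1],pl(Rr+.5,r,.03)[1])
print('rows profile',[(v,int(g[v,312:328].mean())) for v in range(60,200,3)])
for r in(200,220,240): print(r,g[r-1:r+2,284:356:2].mean(0).astype(int))
E
python3 rel.py w5
```

```text
t 6.55 pos [0.4983 0.0071 0.0571] tilt z [ 1.e-04 -1.e-04 -1.e+00] tool y yaw 12.17 F [-0.02 -0.58 -0.57] T [ 0.   -0.03 -0.02] w 0.188 q [-0.04  0.11  2.14 -0.    0.89 -0.25]
foll y -4.9608396806294884e-05 front x 0.05857041283440759 world [0.4861 0.0644 0.046 ] bbox [ 295   87   45   35 1515]
channel row 30 294 339 -0.009873006311524143 0.009708720313258357
channel row 60 294 339 -0.010074976272347436 0.009882069382332445
rows profile [(60, 128), (63, 129), (66, 129), (69, 129), (72, 128), (75, 127), (78, 127), (81, 127), (84, 124), (87, 114), (90, 134), (93, 140), (96, 139), (99, 139), (102, 139), (105, 139), (108, 138), (111, 138), (114, 138), (117, 136), (120, 108), (123, 72), (126, 73), (129, 72), (132, 73), (135, 75), (138, 81), (141, 83), (144, 82), (147, 82), (150, 82), (153, 71), (156, 62), (159, 64), (162, 70), (165, 76), (168, 77), (171, 78), (174, 88), (177, 186), (180, 198), (183, 198), (186, 190), (189, 122), (192, 192), (195, 198), (198, 198)]
200 [148 150 149 149 147 118 114 147 160 162 165 164 164 164 164 164 164 163
 164 164 164 165 164 167 168 168 168 163 157 146 138 156 161 171 172 150]
220 [147 146 146 147 146 133 129 145 146 146 146 147 150 181 198 198 198 199
 198 199 198 198 199 199 199 198 197 198 198 173 123 120 119 122 139 146]
240 [145 144 144 143 143 129  97  98  99  99 100  99  99  99  99  99  98 100
 101 106 107 105 102 104 105 104 103 104 102 100 112 117 116 118 119 124]
```

>>> play_rows(series=[{"translation": [0,-0.001,0.004],"spin": 0},{"translation": [0.006,0,0],"spin": 0},{"translation": [0.006,0,0],"spin": 0},{"translation": [0.004,0,0],"spin": 0},{"translation": [0,0,0],"spin": 0}])

```text
time: 7.1
tool_pos: [0.4935, 0.024, 0.0529]
tcp_rot: [1.971, 2.446, 0.0]
wrist_force: [-0.3, -0.4, 0.1]
width: 0.192
```

>>> play_rows(series=[{"translation": [0.006,0,0],"spin": 0},{"translation": [0.006,0,0],"spin": 0},{"translation": [0.006,0,0],"spin": 0},{"translation": [0.006,0,0],"spin": 0},{"translation": [0,0,0],"spin": 0}])

```text
time: 7.6
tool_pos: [0.4887, 0.0465, 0.053]
tcp_rot: [1.97, 2.446, -0.001]
wrist_force: [0.2, -5.4, 0.8]
width: 0.19
```

>>> play_rows(series=[{"translation": [0.005,0,0],"spin": 0},{"translation": [0.005,0,0],"spin": 0},{"translation": [0.005,0,0],"spin": 0},{"translation": [0,0,0],"spin": 0},{"translation": [0,0,0],"spin": 0}])

```text
time: 8.1
tool_pos: [0.4857, 0.0606, 0.053]
tcp_rot: [1.97, 2.445, -0.001]
wrist_force: [-0.2, -5.5, 0.3]
width: 0.189
```

```bash
python3 rel.py w6
```

```text
t 8.1 pos [0.4857 0.0606 0.053 ] tilt z [ 5.0e-04 -1.5e-03 -1.0e+00] tool y yaw 12.28 F [-0.15 -5.45  0.32] T [-1.02 -0.08  0.06] w 0.189 q [ 0.07  0.1   2.16 -0.    0.88 -0.14]
foll y 0.0009351649087740166 front x 0.040272933965738195 world [0.4782 0.1002 0.046 ] bbox [ 298  134   44   33 1431]
channel row 30 305 333 -0.004997491043734397 0.0068824411986706064
channel row 60 302 334 -0.006402468666970688 0.007436455169623342
rows profile [(60, 182), (63, 182), (66, 182), (69, 183), (72, 183), (75, 183), (78, 183), (81, 183), (84, 183), (87, 183), (90, 183), (93, 183), (96, 183), (99, 183), (102, 184), (105, 184), (108, 167), (111, 107), (114, 108), (117, 108), (120, 107), (123, 107), (126, 105), (129, 92), (132, 53), (135, 104), (138, 133), (141, 134), (144, 133), (147, 133), (150, 134), (153, 132), (156, 132), (159, 131), (162, 121), (165, 89), (168, 73), (171, 74), (174, 80), (177, 178), (180, 190), (183, 191), (186, 185), (189, 117), (192, 183), (195, 190), (198, 189)]
200 [147 146 145 147 146 127 117 127 145 167 161 158 157 156 158 157 157 157
 157 157 157 158 159 158 159 159 162 161 161 140 134 177 188 168 170 179]
220 [145 144 144 145 145 139 138 141 141 139 141 141 141 141 151 171 178 180
 185 188 190 190 191 190 190 190 190 190 190 161 107 113 117 120 135 144]
240 [142 140 140 140 142 127  97  92  93  98  99  96  94  95  95  96  94  95
  95  95  95  98 103 101 101  99 100  99 100  93 101 112 117 121 121 117]
```

>>> play_rows(series=[{"translation": [0.0035,0,0],"spin": 0},{"translation": [0,0,0.001],"spin": 0},{"translation": [0,0,0.001],"spin": 0},{"translation": [0,0,0.001],"spin": 0},{"translation": [0,0,0.001],"spin": 0}])

```text
time: 8.65
tool_pos: [0.4855, 0.0639, 0.0493]
tcp_rot: [1.97, 2.444, -0.0]
wrist_force: [1.4, -5.8, 1.4]
width: 0.191
```

>>> play_rows(series=[{"translation": [0,0,0.001],"spin": 0},{"translation": [0,0,0.001],"spin": 0}])

```text
time: 8.85
tool_pos: [0.4857, 0.0639, 0.0473]
tcp_rot: [1.97, 2.444, 0.0]
wrist_force: [2.0, -6.1, 3.5]
width: 0.191
```

>>> play_rows(series=[{"translation": [0,0.001,0],"spin": 0},{"translation": [0,0,0.001],"spin": 0},{"translation": [0,0,0.001],"spin": 0}])

```text
time: 9.15
tool_pos: [0.4865, 0.0641, 0.0452]
tcp_rot: [1.97, 2.444, -0.0]
wrist_force: [1.4, -5.0, 0.9]
width: 0.192
```

>>> play_rows(series=[{"translation": [0,0.0003,0.001],"spin": 0},{"translation": [0,0,0.001],"spin": 0},{"translation": [0,0,0.001],"spin": 0},{"translation": [0,0,0.001],"spin": 0}])

```text
time: 9.55
tool_pos: [0.4869, 0.0642, 0.0413]
tcp_rot: [1.97, 2.444, 0.0]
wrist_force: [1.5, -6.2, 1.1]
width: 0.19
```

>>> play_rows(series=[{"translation": [0,0,0.001],"spin": 0},{"translation": [0,0,0.001],"spin": 0},{"translation": [0,0,0.001],"spin": 0}])

```text
time: 9.85
tool_pos: [0.487, 0.0642, 0.0383]
tcp_rot: [1.97, 2.444, 0.0]
wrist_force: [1.6, -5.9, 0.6]
width: 0.189
```

>>> play_rows(series=[{"translation": [0,0,0.001],"spin": 0},{"translation": [0,0,0.001],"spin": 0}])

```text
time: 10.05
tool_pos: [0.487, 0.0642, 0.0363]
tcp_rot: [1.97, 2.444, 0.0]
wrist_force: [2.5, -6.2, 0.6]
width: 0.188
```

>>> play_rows(series=[{"translation": [0,0,0.0005],"spin": 0},{"translation": [0,0,0.0005],"spin": 0}])

```text
time: 10.25
tool_pos: [0.487, 0.0642, 0.036]
tcp_rot: [1.97, 2.444, -0.0]
wrist_force: [-3.1, -7.1, 10.2]
width: 0.194
```

>>> play_rows(series=[{"translation": [0,0,-0.0005],"spin": 0},{"translation": [-0.002,0,0],"spin": 0},{"translation": [-0.002,0,0],"spin": 0},{"translation": [-0.002,0,0],"spin": 0},{"translation": [-0.002,0,0],"spin": 0}])

```text
time: 10.75
tool_pos: [0.4884, 0.0575, 0.036]
tcp_rot: [1.972, 2.445, 0.002]
wrist_force: [-0.7, -1.5, 5.1]
width: 0.193
```

```bash
python3 rel.py w7|grep -v '^2\|rows\|chan'
```

```text
t 10.75 pos [0.4884 0.0575 0.036 ] tilt z [ 1.4e-03  8.0e-04 -1.0e+00] tool y yaw 12.21 F [-0.71 -1.53  5.1 ] T [-0.2   0.01  0.09] w 0.193 q [ 0.07  0.13  2.16  0.    0.85 -0.15]
foll y -0.0009142012423126603 front x 0.0400886904800266 world [0.4792 0.0965 0.046 ] bbox [ 290  137   50   38 1832]
 159 160 161 160 164 163 160 155 153 154 153 145 168 193 193 193 192 193]
 192 193 192 193 193 194 194 193 194 193 192 174 149 149 160 149 146 145]
  97 102 104 103 100 100 101 101 101 101 101  99 111 119 131 139 141 143]
```

>>> play_rows(series=[{"translation": [-0.0015,0,0],"spin": 0},{"translation": [-0.001,0,0],"spin": 0},{"translation": [0,0,0],"spin": 0}])

```text
time: 11.1
tool_pos: [0.489, 0.0549, 0.036]
tcp_rot: [1.972, 2.445, 0.002]
wrist_force: [-0.4, -1.6, 5.5]
width: 0.189
```

```bash
python3 rel.py w8|grep -v '^2\|rows\|chan\|^ '
```

```text
t 11.1 pos [0.489  0.0549 0.036 ] tilt z [ 1.6e-03  5.0e-04 -1.0e+00] tool y yaw 12.22 F [-0.4  -1.61  5.51] T [-0.34 -0.01  0.08] w 0.189 q [ 0.06  0.13  2.16  0.    0.85 -0.15]
foll y -0.0009425871556610161 front x 0.04009082919596142 world [0.4798 0.094  0.046 ] bbox [ 290  137   50   38 1837]
```

>>> play_rows(series=[{"translation": [0,0,0],"spin": 0},{"translation": [0,0,0],"spin": 0},{"translation": [0,0,0],"spin": 0},{"translation": [0,0,0],"spin": 0},{"translation": [0,0,0],"spin": 0}], jaw=0)

```text
time: 11.65
tool_pos: [0.4879, 0.0549, 0.035]
tcp_rot: [-1.972, -2.445, 0.0]
wrist_force: [0.4, -0.1, 0.8]
width: 0.504
```

>>> play_rows(series=[{"translation": [0,0,-0.02],"spin": 0},{"translation": [0,0,-0.03],"spin": 0},{"translation": [0,0,-0.03],"spin": 0},{"translation": [0,0,0],"spin": 0},{"translation": [0,0,0],"spin": 0}])

```text
time: 12.15
tool_pos: [0.4888, 0.0549, 0.1161]
tcp_rot: [1.971, 2.444, 0.002]
wrist_force: [-0.3, 0.0, -0.4]
width: 0.498
```

```bash
python3 rel.py w9|grep -v '^2\|rows\|chan\|^ '
```

```text
t 12.15 pos [0.4888 0.0549 0.1161] tilt z [ 2.1e-03  3.0e-04 -1.0e+00] tool y yaw 12.22 F [-0.28  0.03 -0.42] T [-0.03 -0.03  0.01] w 0.498 q [ 0.06  0.02  2.11  0.    1.01 -0.15]
foll y -0.0009568402774538789 front x 0.03795826065986885 world [0.4803 0.0918 0.046 ] bbox [301 128  31  25 718]
```

View pics/w9.png

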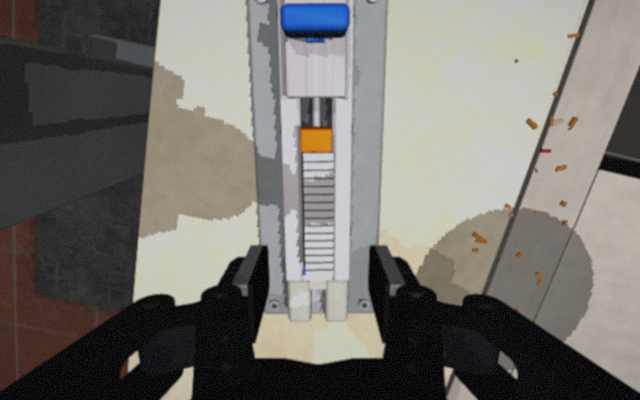

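Follower displacement is about 28.0 mm, so the stick is home. In w9 the orange follower is at (317,140), the stick runs over rows 152–272, and the blue grip block is at (315,19). Next I'll locate the grip block.

```bash
python3 - <<'E'
from st import *
im,c=load('w9')
m=cv2.inRange(cv2.cvtColor(im,cv2.COLOR_BGR2HSV),(100,130,60),(125,255,255)); m[60:]=0
u,v,w,h=cv2.boundingRect(m); print(u,v,w,h)
for p in((u,v+h/2),(u+w,v+h/2),(u+w/2,v+4),(u+w/2,v+h)): print((R.T@(onz(c,*p,.082)-s['tool_pos'])).round(4), onz(c,*p,.082).round(4))
print('rail front',(R.T@(onz(c,316,97,.055)-s['tool_pos'])).round(4))
E
```

```text
t 12.2 pos [0.4877 0.0548 0.1149] tilt z [-5.e-04  0.e+00 -1.e+00] tool y yaw 12.23 F [-0.41  0.34 -0.03] T [ 0.02 -0.01 -0.02] w 0.497 q [ 0.06  0.02  2.11  0.    1.01 -0.15]
281 4 68 38
[ 0.101  -0.0152  0.0329] [0.4515 0.1502 0.082 ]
[0.101  0.0155 0.0329] [0.4815 0.1567 0.082 ]
[0.1071 0.0002 0.0329] [0.4652 0.1595 0.082 ]
[0.0929 0.0001 0.0329] [0.4681 0.1456 0.082 ]
rail front [0.0693 0.0004 0.0599]
```

>>> play_rows(series=[{"translation": [0.03,0,0],"spin": 0},{"translation": [0.04,0,0],"spin": 0},{"translation": [0.03,0,0],"spin": 0},{"translation": [0,0,0],"spin": 0},{"translation": [0,0,0],"spin": 0}], jaw=0.3)

```text
time: 12.7
tool_pos: [0.4656, 0.1525, 0.1137]
tcp_rot: [-1.969, -2.446, 0.004]
wrist_force: [-0.5, -0.4, -0.4]
width: 0.65
```

```bash
python3 - <<'E'
from st import *
im,c=snap('wrist','w10')
m=cv2.inRange(cv2.cvtColor(im,cv2.COLOR_BGR2HSV),(100,130,60),(125,255,255)); m[:,:220]=0;m[:,420:]=0
_,l,stt,ce=cv2.connectedComponentsWithStats(m); i=1+np.argmax(stt[1:,4]); u,v,w,h,_=stt[i]; print(stt[i])
for p in((u,v+h/2),(u+w,v+h/2),(u+w/2,v),(u+w/2,v+h)): print((R.T@(onz(c,*p,.082)-s['tool_pos'])).round(4))
E
```

```text
t 12.7 pos [0.4656 0.1525 0.1137] tilt z [-0.0028 -0.0012 -1.    ] tool y yaw 12.34 F [-0.49 -0.4  -0.36] T [-0.03 -0.02 -0.01] w 0.65 q [ 0.27  0.02  2.11 -0.    1.01  0.05]
[ 290  208   59   28 1288]
[ 0.0074 -0.0141  0.0317]
[0.0075 0.0161 0.0317]
[0.0149 0.001  0.0317]
[-0.0002  0.001   0.0317]
```

View pics/w10.png

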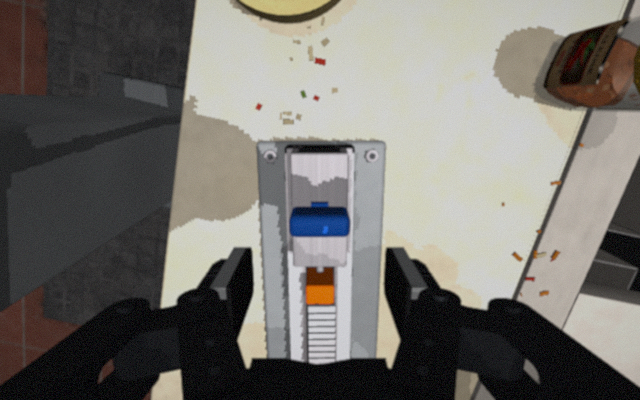

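The block is centred at (320,222) in w10, about 7 mm ahead of the tool. I'll lower over it and pinch.

>>> play_rows(series=[{"translation": [0.006,0,0],"spin": 0},{"translation": [0,0,0.02],"spin": 0},{"translation": [0,0,0.02],"spin": 0},{"translation": [0,0,0.009],"spin": 0},{"translation": [0,0,0],"spin": 0}])

```text
time: 13.25
tool_pos: [0.4643, 0.1574, 0.0646]
tcp_rot: [-1.972, -2.443, 0.005]
wrist_force: [0.4, 0.2, 0.6]
width: 0.648
```

>>> play_rows(series=[{"translation": [0,0,0],"spin": 0},{"translation": [0,0,0],"spin": 0},{"translation": [0,0,0],"spin": 0},{"translation": [0,0,0],"spin": 0}], jaw=-1, force=25)

```text
time: 13.65
tool_pos: [0.4649, 0.158, 0.0673]
tcp_rot: [-1.972, -2.445, 0.003]
wrist_force: [-4.2, -2.5, 4.9]
width: 0.369
```

>>> play_rows(series=[{"translation": [-0.005,0,0],"spin": 0},{"translation": [-0.01,0,0],"spin": 0},{"translation": [-0.01,0,0],"spin": 0}])

```text
time: 13.95
tool_pos: [0.4701, 0.1344, 0.0673]
tcp_rot: [-1.971, -2.444, 0.0]
wrist_force: [-4.4, 2.1, 3.9]
width: 0.364
```

>>> play_rows(series=[{"translation": [-0.01,-0.0005,0],"spin": 0},{"translation": [-0.01,0,0],"spin": 0},{"translation": [-0.01,0,0],"spin": 0},{"translation": [-0.01,0,0],"spin": 0}])

```text
time: 14.35
tool_pos: [0.4791, 0.0944, 0.0673]
tcp_rot: [-1.972, -2.445, -0.001]
wrist_force: [-4.2, 2.5, 6.7]
width: 0.367
```

>>> play_rows(series=[{"translation": [-0.01,0,0],"spin": 0},{"translation": [-0.01,0,0],"spin": 0},{"translation": [-0.01,0,0],"spin": 0},{"translation": [-0.005,0,0],"spin": 0}])

```text
time: 14.75
tool_pos: [0.4868, 0.0597, 0.0673]
tcp_rot: [1.973, 2.444, 0.001]
wrist_force: [-3.9, 2.0, 5.0]
width: 0.371
```

>>> play_rows(series=[{"translation": [-0.003,0,0],"spin": 0},{"translation": [-0.003,0,0],"spin": 0},{"translation": [-0.003,0,0],"spin": 0}])

```text
time: 15.05
tool_pos: [0.4884, 0.0527, 0.0672]
tcp_rot: [-1.973, -2.442, -0.004]
wrist_force: [-6.3, 14.5, 5.6]
width: 0.364
```

>>> play_rows(series=[{"translation": [-0.001,0,0],"spin": 0},{"translation": [0,0,0],"spin": 0}])

```text
time: 15.25
tool_pos: [0.4883, 0.0528, 0.0672]
tcp_rot: [-1.972, -2.441, -0.005]
wrist_force: [-5.6, 11.2, 5.6]
width: 0.366
```

```bash
python3 st.py
```

```text
t 15.25 pos [0.4883 0.0528 0.0672] tilt z [-5.0e-04  4.6e-03 -1.0e+00] tool y yaw 12.12 F [-5.65 11.21  5.61] T [1.86 0.99 0.05] w 0.366 q [ 0.05  0.08  2.14  0.01  0.91 -0.16]
```

>>> play_rows(series=[{"translation": [0,0,0],"spin": 0},{"translation": [0,0,0],"spin": 0},{"translation": [0,0,0],"spin": 0},{"translation": [0,0,0],"spin": 0}], jaw=0.3)

```text
time: 15.65
tool_pos: [0.4889, 0.0503, 0.0664]
tcp_rot: [1.972, 2.445, 0.0]
wrist_force: [-0.3, -0.6, -0.1]
width: 0.65
```

>>> play_rows(series=[{"translation": [0,0,-0.02],"spin": 0},{"translation": [0,0,-0.03],"spin": 0},{"translation": [0,0,-0.04],"spin": 0},{"translation": [-0.03,0,-0.04],"spin": 0},{"translation": [0,0,0],"spin": 0}])

```text
time: 16.15
tool_pos: [0.5001, 0.0192, 0.2034]
tcp_rot: [1.967, 2.435, 0.011]
wrist_force: [1.3, 0.9, 0.2]
width: 0.649
```

>>> play_rows(series=[{"translation": [0,0,0],"spin": 0},{"translation": [0,0,0],"spin": 0}])

```text
time: 16.35
tool_pos: [0.4939, 0.0214, 0.195]
tcp_rot: [-1.972, -2.444, 0.002]
wrist_force: [0.1, 1.0, -0.3]
width: 0.651
```

```bash
python3 - <<'E'
from st import *
im,c=snap('wrist','w11'); pos=s['tool_pos']
# clipper frame: follower at q=.028 => face y=+.013 ; d=(-.2113,.9774), follower seen at (0.4803,0.0918)
d=np.array([-.2113,.9774]); y=lambda X:(X[:2]-np.array([.4803,.0918]))@d+.013
hsv=cv2.cvtColor(im,cv2.COLOR_BGR2HSV)
m=cv2.inRange(hsv,(8,150,120),(25,255,255)); m[:,:250]=0;m[:,390:]=0; u,v,w,h=cv2.boundingRect(m); print('orange',u,v,w,h,'front y',y(onz(c,u+w/2,v+h,.046)),'back',y(onz(c,u+w/2,v,.046)))
m=cv2.inRange(hsv,(100,130,60),(125,255,255)); m[:,:250]=0;m[:,390:]=0; _,l,stt,ce=cv2.connectedComponentsWithStats(m); i=1+np.argmax(stt[1:,4]); u,v,w,h,_=stt[i]; print('block',stt[i],y(onz(c,u+w/2,v,.082)),y(onz(c,u+w/2,v+h,.082)))
cv2.imwrite('pics/w11c.png',cv2.resize(im[0:400,200:440],None,fx=1.5,fy=1.5))
E
```

```text
t 16.35 pos [0.4939 0.0214 0.195 ] tilt z [-2.1e-03  1.0e-04 -1.0e+00] tool y yaw 12.21 F [ 0.05  1.04 -0.28] T [-0.04 -0.01  0.03] w 0.651 q [-0.01 -0.05  2.02  0.    1.18 -0.22]
orange 308 78 24 19 front y 0.01262628474314095 back 0.026778463370355422
block [299 146  43  17 670] -0.021568134727640485 -0.03371432516232373
```

View pics/w11c.png

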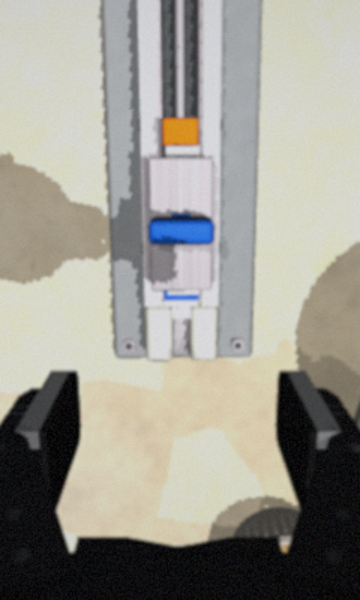

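The rail is shut: the block centre is at y ≈ -27.7 mm, which is mid-rail when shut. The follower face is still at y ≈ +13 mm, which is 0.028 on the joint. The bridge's blue edge shows in front of the rail. I'll hand in.

```bash
python3 -c "
from workcell import bot
print(bot.finish_job())"
```

```text
the job is handed in; nothing more can be done
None
```

The stick is loaded, its blue tongue under the bridge as far as I can measure, and the cover rail is shut over it. I handed the job in at about 16.4 s.

- **Loading:** I took the stick nearest the base and used its plain end to push the follower back about 40 mm. I then lowered the stick by feel. It met about 3.5 N at the lead-in, so I moved it 1.3 mm across, and it sank to the floor, where I stopped at 10 N. I guided it to about 2 mm short of home and let go, and the spring carried it the rest of the way. I then pinched the blue grip block and slid the rail shut until it hit its stop.
- **Stick home:** After release the follower had moved about 28.0 mm, which is the fully-home value. In the last picture its face was still at y ≈ +12.6 mm, against 13 mm expected.
- **Rail shut:** The grip block stands at y ≈ -27.7 mm, against about -28 mm if the block is at the middle of the rail. Pushing further met 11–15 N with no movement.
- **Clear of everything:** The gripper is open and well above the clipper, reading about 1 N, which is sensor noise. I touched none of the bystanders, though I took no final overview picture to confirm they hadn't moved.
- **Disagreements:** The rail travelled about 108 mm rather than the full 112 mm. An earlier picture fits it having started slightly short of fully open. The wrist camera also read about 1 mm off sideways, which I corrected by feel.

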